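# Put the rechargeable things on their charging docks at closing time

## Robot

A 6-joint arm with a two-finger parallel gripper is mounted at the origin on a cart in front of the work surface, level with it; the furniture and walls round the work are solid. World frame = base frame: x ahead of the robot, y to its left, z up, the work surface at z = 0. Lengths are in mm, angles in rad, forces in N, time in s.
With the tool pointing down it reaches from about 375 to 825 mm from the base axis. Payload 5.5 kg.
Tool frame: the origin (TCP) lies between the finger pads; the fingertips stand r.finger_overhang ahead of it and the grasp point (between the pads) lies 11 mm behind it (r.finger_overhang is the distance from the TCP to the fingertips, in mm); z points along the fingers, y is the line along which they close (so a half turn about z gives the same grasp; the last joint's range is limited). The gripper opens to 85 mm and grips with 20 to 120 N. Pads are 22 mm wide; open, the fingers measure 114 mm over their backs; the gripper's body (76 mm by 85 mm) begins 54 mm behind the grasp point. The pads swing forward as they close: fully open they stand 13 mm farther back than shut.
Start: joints at [-1.139, 0.314, -0.047, 1.21, 0, 1.571], TCP at [251.1, -544.925, 239.299] pointing down, gripper open.
Joint ranges: [-2.67, 2.67], [-0.69, 1.73], [-1.03, 1.25], [-2.08, 2.16], [-1.42, 1.45], [-3.14, 3.14]. Speed limits (rad/s): [2.39, 2.39, 3.01, 3.14, 3.14, 3.14].

## Interface

Orientations are given as a unit quaternion [x, y, z, w].
In Python, from station import r gives the robot as it stands. The module is installed in compiled form; this text tells all that it offers.
- The arm moves only by the shell command python3 -m pendant 'ROWS' [FORCE]. ROWS is JSON, a list of rows, each an object of numbers: "jaw": the opening, from 0 (shut) to 1 (fully open); "dx", "dy", "dz": the shift along the tool's x, y, z as a fraction of full scale; "ax", "ay", "az": the turn, a rotation vector about the tool's x, y, z as a fraction of full scale. A call has 1 to 20 rows; each row is the pose to reach, as a shift and turn from the pose commanded when the call began, along the tool's axes at that moment; what a row does not reach only later rows make up. Full scale, the value 1, is 400 mm for a shift and 2 rad for a turn. A row lasts 1/10 s, in which the tool goes at most 50 mm and 8.59 degrees, less where a joint would pass 70% of its speed; a pose out of reach is approached as far as the arm can. A call with a number of a shift or a turn outside -1 to 1 is refused whole. A call with a gripper value outside its range is refused whole. The fingers move at their own pace and stop on an object; FORCE is the grip in N (left out, the last holds). Time passes only in rows, so rows that repeat a pose let the fingers close. It gives the time, the measured TCP pose, the force, the opening and the grip force at its end, in the units of the state.
- r.get_state(): the state, without advancing time (a new reading comes with each control period).
- r.capture(name): name is "scene" or "top"; returns a dict with "frame" (384x512x3 uint8, red, green, blue), "depth" (384x512 float32, mm along the optical axis (not along the pixel's ray), 0 where there is no reading), "mtx" (3x3 intrinsics, pixels), "R" (3x3) and "t" (3): a world point X has camera coordinates R X + t. Camera axes: x right, y down, z forward; pixel columns grow to the right and rows downward; lengths in mm; the calibration is good to about 2 mm. A picture is of the moment at which its call begins.
- r.job_done(): hands the job in; it is judged then, once.
Trained networks look in a picture, given as the dict that the camera call returned (one of the last four; its "shot" number tells which), for a name from the list of things; names that differ only in an ending like _2 or _b are one class to them, and where a whole thing is asked for, a point or a joint stands for the part that bears it (a point fixed in the world has none). Each returns a list of dicts, best first, with "confidence" (0 to 1); they miss things now and then, are a little off and sometimes report something else, mostly with a low value. They report only what shows in the picture. A call takes as long as a camera call. They do not tell look-alikes from the thing itself.
- r.regions_of(name, picture): "pixels" (384x512 bool, what is visible of it) and "rect" ([centre column, centre row, width, height] in pixels, round what is visible of it).
The state is a dict: "time": time; "joint_positions": joint angles; "dq": joint speeds; "effort": joint torques, N m; "tool_pos": TCP position; "ee_rot": TCP orientation; "wrist_force": force on the tool from outside, world axes, zero at the start; "torque": the same for the moment, N m; "opening": opening from 0.0 (shut) to 1.0 (fully open); "grip_force": force on a finger pad.
Only numpy, scipy, OpenCV 4.12 (cv2) and the standard library are available. Lean on these libraries where they do the work, as an engineer would, in place of code of your own. Each camera call takes 0.05 s, during which the arm holds its last target. There are 200 camera calls.

## Task

Closing time: put the four rechargeable things on the counter each onto its own charging dock, gently and fully home: the card reader flat in the tray dock, the guest pager turned so that its two lugs drop into the notches of its dock, the big LED candle upright in the big round cup and the small one upright in the small cup. The calculator and the roll of tape need no charging; leave them where they lie.

Things in the scene. Friction and masses are not known exactly. Their poses are not given: they have to be found in the camera images.
- card_reader: White hand-held card reader with a dark screen and keys on top, lying flat: 100 (its x) x 66 (its y) x 19 mm high. Origin at the centre of its underside, z up. Grasp across the 66 mm. It goes into reader_dock, either way round (x of the reader along x of the dock).
- pager: Guest pager: white round puck 56 mm across, 26 mm high, black face with eight small amber lamps. Two white lugs stick out of its foot along its +x and -x: each 14 mm wide, reaching 36 mm from the axis, from the underside to 10 mm up. Origin: centre of its underside, z up. Grasp across its y, above the lugs. Goes into pager_dock, either way round.
- candle_large: Big LED candle: plain white upright cylinder 54 mm across and 44 mm high (a small amber flame tip stands 12 mm above that). Origin at the centre of its underside, z up. It goes into large_dock; any turn about its axis will do.
- candle_small: Small LED candle: the same but 38 mm across and 36 mm high (flame tip 12 mm more). Origin at the centre of its underside, z up. It goes into small_dock; any turn about its axis will do.
- reader_dock: Fixed white tray dock, 114 (its x) x 80 (its y) mm. Floor 8 mm above the counter; L-shaped guides at the four corners, 4 mm thick, rise to 18 mm and leave 106 x 72 mm between them; the long sides are open over their middle 70 mm, where fingers fit. Origin: centre of its underside, at counter height. Socket box 11 mm high outside its +x end.
- pager_dock: Fixed white round dock, 80 mm across. Well 62 mm across, floor 6 mm above the counter; rim 6 mm thick, its top at 16 mm, cut down to the floor by two notches 20 mm wide along the dock's +x and -x, for the pager's lugs. Turned wrong, the lugs ride on the rim and the pager stands 10 mm high. Origin: centre of underside, at counter height. Socket box 11 mm high outside at +x.
- large_dock: Fixed white round charging cup for the big candle: unbroken rim, inside 62 mm across, outside 70 mm (foot 74 mm), floor 6 mm and rim top 16 mm above the counter. Origin at the centre of its underside, at counter height. A small socket box 11 mm high sits outside at +x.
- small_dock: Fixed white round charging cup for the small candle: unbroken rim, inside 46 mm across, outside 54 mm (foot 58 mm), floor 6 mm and rim top 16 mm above the counter. Origin at the centre of its underside, at counter height. A small socket box 11 mm high sits outside at +x.
- calculator: Bystander: dark pocket calculator with rows of keys, 134 x 84 x 19 mm, lying flat behind the docks. Origin at the centre of its underside. (A wall stands to the left at y = 0.42.) Leave it alone.
- tape_roll: Bystander: roll of tape lying flat, 78 mm across, 19 mm high, at the front right, before the till. Origin at the centre of its underside. (The till: a fixed box 106 mm high over x > 0.46, y < -0.13, with a screen on it up to 0.37 m high over x 0.60 to 0.70, y < -0.17: keep the arm clear.) Leave it alone.
Things that resemble listed ones, but are neither listed nor needed, are in the scene too. What is shaped like the candle_small but turquoise is not meant.

How it is judged:
By the outcome, as a careful person would: the job done as asked, in the order asked, and still so for the second after the job is handed in, with the robot touching nothing.
It also fails if it takes over 90 s, if anything falls off the work surface, if the arm or the gripper's body presses on something with over 40 N, if the wrist force passes 120 N, or if a joint passes its speed limit or range.

## Working session

There is one attempt and no reset: what is moved stays moved. The work goes in short steps, Python scripts to look and compute and a shell command to move; the robot and the scene stay as the last step left them, time stands still between calls to the robot, and variables do not carry over. Pictures are saved under pics/ and viewed, at most 14 in all, crops included, and the job is handed in when it is done.

```bash
mkdir -p pics; cat > h.py <<'E'
import numpy as np, cv2
from station import r
def save(d,n,crop=None,s=1):
    f=d["frame"]
    if crop: f=f[crop[1]:crop[3],crop[0]:crop[2]]
    f=cv2.resize(f,None,fx=s,fy=s,interpolation=cv2.INTER_CUBIC)
    cv2.imwrite("pics/"+n,f[:,:,::-1])
def pts(d):
    v,u=np.mgrid[0:384,0:512]; z=d["depth"].astype(float)
    p=np.stack([u,v,np.ones_like(u)],-1)@np.linalg.inv(d["mtx"]).T*z[...,None]
    return (p-d["t"])@d["R"]
E
python3 - <<'E'
from h import *
s=r.get_state(); print(s["tool_pos"],s["ee_rot"],s["opening"],r.finger_overhang)
for n in ["top","scene"]:
    d=r.capture(n); save(d,n+"0.png",s=1.5)
    print(n,d["mtx"].tolist(),d["R"].round(3).tolist(),d["t"].round(1).tolist())
    P=pts(d)
    for k in ["card_reader","pager","candle_large","candle_small","reader_dock","pager_dock","large_dock","small_dock","calculator","tape_roll"]:
        for g in r.regions_of(k,d)[:3]:
            m=g["pixels"]&(d["depth"]>0)
            q=P[m]
            print(k,round(g["confidence"],2),np.round(g["rect"]),m.sum(),np.median(q,0).round(),np.percentile(q,[2,98],axis=0).round().tolist() if len(q) else '')
E
```

```text
[ 250.90281538 -544.42165228  238.45893167] [ 9.76780136e-01  2.14242561e-01 -1.63646906e-04 -8.15144035e-04] 0.9987077999129459 8.0
top [[432.1624980663252, 0.0, 251.85350458317737], [0.0, 432.1624980663252, 187.8928601669754], [0.0, 0.0, 1.0]] [[0.005, -1.0, -0.012], [-0.997, -0.005, -0.08], [0.08, 0.012, -0.997]] [61.3, 600.8, 1106.2]
card_reader 0.81 [205. 243.  20.  38.] 924 [451. 190.  20.] [[403.0, 159.0, 14.0], [498.0, 221.0, 24.0]]
pager 0.96 [283. 241.  18.  25.] 346 [463.  -9.  27.] [[440.0, -33.0, 11.0], [489.0, 12.0, 31.0]]
candle_large 0.84 [243. 251.  21.  21.] 377 [438.  88.  45.] [[413.0, 63.0, 2.0], [462.0, 111.0, 50.0]]
candle_small 0.72 [138. 262.  20.  20.] 213 [413. 365.  36.] [[397.0, 350.0, 2.0], [430.0, 384.0, 43.0]]
candle_small 0.63 [166. 248.  20.  13.] 203 [446. 288.  36.] [[429.0, 273.0, 8.0], [463.0, 308.0, 45.0]]
candle_small 0.54 [154. 220.  14.  15.] 195 [513. 319.  36.] [[497.0, 304.0, 6.0], [531.0, 339.0, 45.0]]
reader_dock 0.87 [282. 180.  35.  52.] 1266 [621.  -5.   9.] [[567.0, -42.0, 4.0], [679.0, 33.0, 18.0]]
reader_dock 0.44 [241. 252.  21.  
[... 1047 characters left out ...]
  13.] 51 [402. 216.  17.] [[399.0, 209.0, 4.0], [416.0, 222.0, 21.0]]
candle_large 0.64 [151. 235.  20.  22.] 363 [434. 289.  29.] [[425.0, 274.0, 1.0], [464.0, 316.0, 43.0]]
candle_small 0.86 [145. 218.  19.  21.] 293 [503. 320.  30.] [[494.0, 305.0, 2.0], [529.0, 340.0, 44.0]]
candle_small 0.78 [152. 237.  18.  20.] 336 [434. 288.  30.] [[425.0, 274.0, 4.0], [458.0, 307.0, 43.0]]
candle_small 0.64 [111. 245.  20.  20.] 343 [400. 365.  30.] [[392.0, 351.0, 5.0], [422.0, 385.0, 42.0]]
large_dock 0.62 [159. 201.  27.  20.] 479 [608. 317.   9.] [[574.0, 282.0, 1.0], [655.0, 349.0, 18.0]]
tape_roll 0.88 [384. 258.  35.  36.] 666 [ 400. -221.   18.] [[366.0, -250.0, 1.0], [440.0, -191.0, 21.0]]
```

View pics/top0.png

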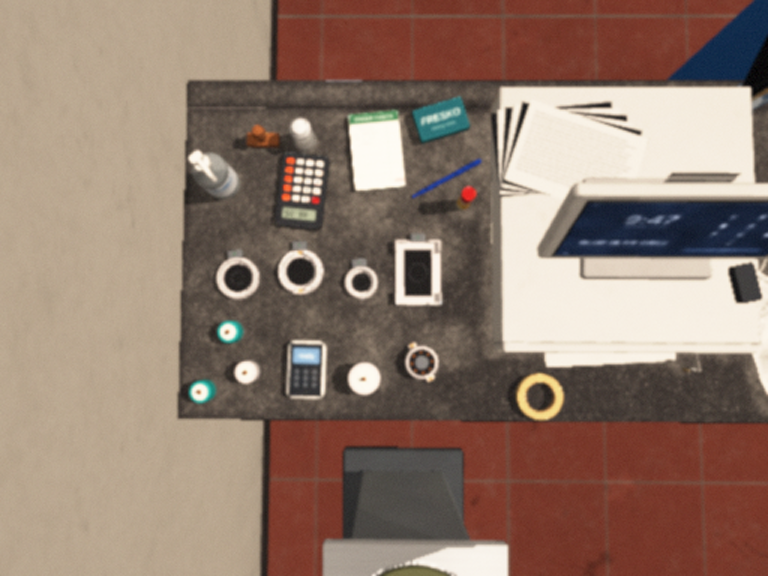

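View pics/scene0.png

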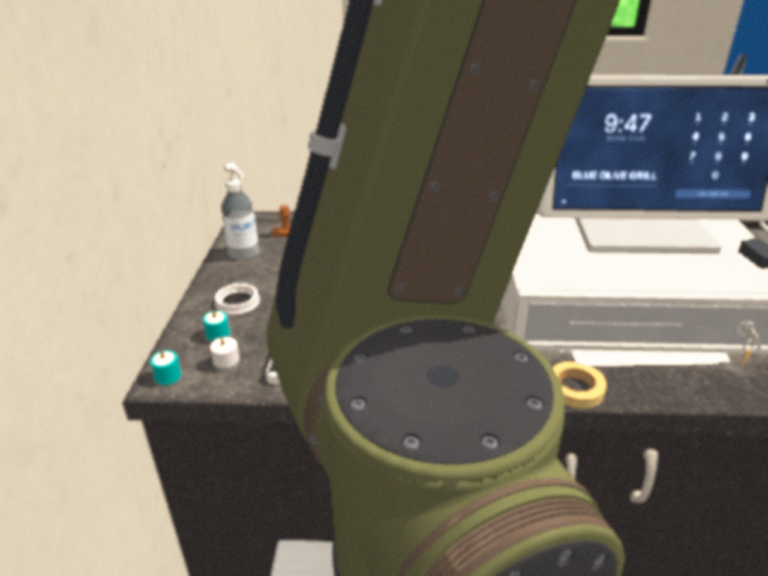

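The top view (1.5x) shows a white small candle at (246,372) between two turquoise ones. The reader is at (306,369), the big candle at (364,378) and the pager at (422,362). The docks, left to right, are large (238,278), pager (300,271), small (361,281) and reader (418,272). In the scene view the arm hides most of this. Next I'll rectify the top view for fits.

```bash
cat >> h.py <<'E'
def ortho(d,z,x0,x1,y0,y1,s=2):
    # output col -> -y (left = y1), row -> -x (top = x1)
    h,w=int((x1-x0)*s),int((y1-y0)*s)
    vv,uu=np.mgrid[0:h,0:w]
    X=np.stack([x1-vv/s,y1-uu/s,np.full(uu.shape,float(z))],-1)
    c=X@d["R"].T+d["t"]; p=c@d["mtx"].T; p=p/p[...,2:]
    return cv2.remap(d["frame"],p[...,0].astype(np.float32),p[...,1].astype(np.float32),cv2.INTER_CUBIC)
E
python3 - <<'E'
from h import *
d=r.capture("top")
def tile(z,cx,cy,n=64):
    t=ortho(d,z,cx-n,cx+n,cy-n,cy+n,2)
    for k in range(-60,61,20):
        cv2.line(t,(128+2*k,0),(128+2*k,5),(0,255,0),1); cv2.line(t,(0,128+2*k),(5,128+2*k),(0,255,0),1)
    return cv2.resize(t,(196,196)) if 0 else t[::1,::1]
L=[(16,613,317),(16,618,204),(16,604,96),(16,621,-5),(36,446,288),(19,451,190),(44,438,88),(26,463,-9)]
T=[cv2.resize(tile(*l),(200,200),interpolation=cv2.INTER_AREA) for l in L]
im=np.vstack([np.hstack(T[:4]),np.hstack(T[4:])])
cv2.imwrite("pics/tiles.png",im[:,:,::-1])
P=pts(d)
# bright fits
for l,n in zip(L,["Ld","Pd","Sd","Rd","cs","rd","cl","pg"]):
    t=ortho(d,l[0],l[1]-64,l[1]+64,l[2]-64,l[2]+64,2)
    hsv=cv2.cvtColor(t,cv2.COLOR_RGB2HSV)
    m=((hsv[...,2]>130)&(hsv[...,1]<90)).astype(np.uint8)
    cs,_=cv2.findContours(m,cv2.RETR_CCOMP,cv2.CHAIN_APPROX_NONE)
    for c in sorted(cs,key=cv2.contourArea)[::-1][:3]:
        if cv2.contourArea(c)<1500: continue
        (a,b),(w,h),g=cv2.minAreaRect(c); 
        M=cv2.moments(c); a2,b2=M["m10"]/M["m00"],M["m01"]/M["m00"]
        (ca,cb),cr=cv2.minEnclosingCircle(c)
        f=lambda a,b:(round(l[1]+64-b/2,1),round(l[2]+64-a/2,1))
        print(n,"rect",f(a,b),round(w/2),round(h/2),round(g),"mom",f(a2,b2),"diam",round(2*np.sqrt(M["m00"]/4/np.pi),1),"circ",f(ca,cb),round(cr,1))
E
```

```text
Ld rect (609.4, 312.7) 80 76 43 mom (610.2, 312.0) diam 78.6 circ (614.1, 312.0) 88.9
Ld rect (608.5, 311.5) 48 50 68 mom (608.4, 311.5) diam 49.2 circ (608.6, 311.5) 50.7
Pd rect (622.5, 202.8) 89 82 45 mom (622.4, 201.3) diam 84.2 circ (625.5, 201.2) 94.2
Pd rect (620.0, 201.2) 50 48 0 mom (620.1, 201.2) diam 49.0 circ (620.1, 201.1) 51.0
Sd rect (604.9, 91.8) 61 67 29 mom (603.8, 94.0) diam 62.5 circ (606.0, 94.2) 73.2
Sd rect (601.5, 93.6) 33 34 76 mom (601.7, 93.3) diam 33.8 circ (601.9, 93.2) 35.9
Rd rect (622.2, -6.0) 126 85 90 mom (620.9, -5.9) diam 112.4 circ (620.2, -6.1) 140.5
Rd rect (619.0, -4.7) 47 80 0 mom (618.8, -4.9) diam 68.5 circ (618.9, -5.1) 89.8
cs rect (445.5, 288.2) 42 45 53 mom (444.9, 288.1) diam 43.0 circ (445.5, 287.9) 45.6
rd rect (449.0, 184.0) 105 64 90 mom (460.3, 179.3) diam 62.9 circ (449.2, 188.0) 114.0
rd rect (448.3, 219.3) 6 85 1 mom (449.4, 219.5) diam 23.0 circ (448.2, 219.2) 84.5
cl rect (435.8, 86.5) 57 58 45 mom (436.0, 86.4) diam 57.9 circ (436.0, 86.4) 59.4
pg rect (463.3, -11.4) 61 60 16 mom (463.2, -12.2) diam 60.8 circ (463.8, -10.9) 75.0
pg rect (462.4, -11.1) 43 42 43 mom (462.4, -11.4) diam 42.7 circ (462.2, -11.5) 44.2
```

View pics/tiles.png

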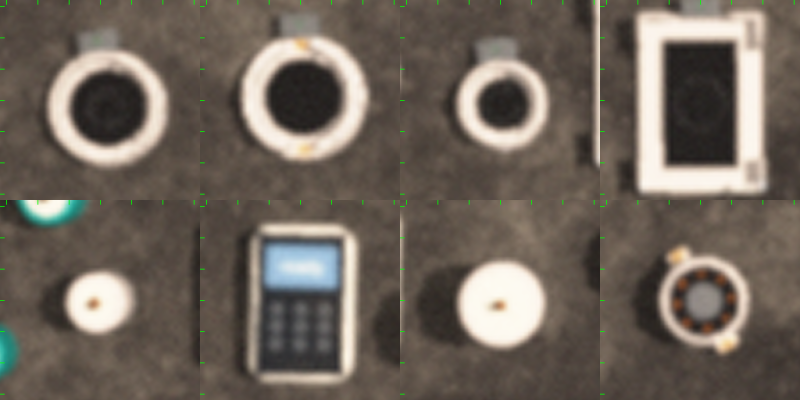

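Tiles (top row docks, bottom row things): the dock floors are dark, the pager-dock contacts are at (302,43) and (302,150), and the pager lugs are at (678,254) and (727,345), about 28° of yaw. I'll refine the positions with height-correct fits.

```bash
cat > fit.py <<'E'
from h import *
D=[r.capture("top") for _ in range(6)]
d=dict(D[0]); d["frame"]=np.mean([x["frame"] for x in D],0).astype(np.uint8)
dep=np.stack([x["depth"] for x in D]).astype(float); dep[dep==0]=np.nan
d["depth"]=np.nan_to_num(np.nanmedian(dep,0))
P=pts(d); C=-d["R"].T@d["t"]; print("cam",C.round())
def mask(n,z,cx,cy,f,hw=64):
    t=ortho(d,z,cx-hw,cx+hw,cy-hw,cy+hw,2); hsv=cv2.cvtColor(t,cv2.COLOR_RGB2HSV).astype(int)
    m=f(hsv).astype(np.uint8)
    k,lab,st,_=cv2.connectedComponentsWithStats(m)
    o=[]
    for i in np.argsort(-st[1:,4])[:3]+1:
        v,u=np.nonzero(lab==i); q=np.stack([cx+hw-v/2,cy+hw-u/2],1).astype(np.float32)
        if len(q)<20: continue
        (c,wh,a)=cv2.minAreaRect(q); e=np.linalg.eigh(np.cov(q.T))[1][:,1]
        o.append((len(q)/4,q.mean(0).round(1).tolist(),np.round(c,1).tolist(),np.round(wh,0).tolist(),round(a,1),"pca",round(np.degrees(np.arctan2(e[1],e[0]))%180,1)))
    print(n); [print("  ",x) for x in o]
E
cat > f1.py <<'E'
from fit import *
dark=lambda h:(h[...,2]<50); wh=lambda h:(h[...,2]>130)&(h[...,1]<90)
mask("Ld floor",6,609,312,dark,32);mask("Pd floor",6,620,201,dark,32);mask("Sd floor",6,602,93,dark,24);mask("Rd floor",8,620,-5,dark,60)
am=lambda h:(h[...,1]>60)&(h[...,2]>150)&(h[...,0]<30)
mask("Pd contacts",6,620,201,am,45); mask("pager lugs",10,463,-11,am,45)
mask("reader white",19,450,189,wh,60)
mask("reader dark",19,450,189,lambda h:(h[...,2]<90)|(h[...,0]>90)&(h[...,1]>60),33)
mask("reader screen",19,450,189,lambda h:(h[...,0]>90)&(h[...,1]>60)&(h[...,2]>120),45)
wh2=lambda h:(h[...,2]>150)&(h[...,1]<90)
mask("cs",36,445,288,wh2,35);mask("cl",44,436,87,wh2,45)
for n,x,y,R,z0 in [("Ld",609,312,45,12),("Pd",620,201,48,12),("Sd",602,93,38,12),("Rd",620,-5,75,14),("cs",445,288,35,30),("rd",450,189,62,12),("cl",436,87,45,38),("pg",463,-11,45,20)]:
    m=(np.hypot(P[...,0]-x,P[...,1]-y)<R)&(P[...,2]>z0)&(P[...,2]<60); q=P[m][:,:2].astype(np.float32)
    c,w,a=cv2.minAreaRect(q); print("depth",n,m.sum(),np.median(P[m][:,2]).round(1),q.mean(0).round(1),np.round(c,1),np.round(w),round(a,1),np.round(cv2.minEnclosingCircle(q)[0],1))
E
python3 f1.py
```

```text
cam [ 510.   51. 1151.]
Ld floor
   (1409.0, [609.0, 314.1000061035156], [608.6, 314.2], [43.0, 42.0], 76.0, 'pca', np.float64(116.5))
Pd floor
   (1411.75, [621.0, 203.10000610351562], [621.0, 203.0], [42.0, 41.0], 90.0, 'pca', np.float64(100.1))
Sd floor
   (524.0, [602.0999755859375, 94.0999984741211], [602.5, 94.0], [26.0, 24.0], 90.0, 'pca', np.float64(100.1))
Rd floor
   (2966.25, [619.5, -5.300000190734863], [619.5, -5.5], [74.0, 41.0], -0.0, 'pca', np.float64(0.7))
   (37.0, [575.4000244140625, 41.400001525878906], [574.5, 41.8], [4.0, 12.0], 90.0, 'pca', np.float64(1.7))
   (36.25, [658.7000122070312, 42.599998474121094], [658.6, 42.9], [9.0, 5.0], 6.3, 'pca', np.float64(3.8))
Pd contacts
   (79.0, [655.5, 204.1999969482422], [655.5, 204.2], [10.0, 9.0], 90.0, 'pca', np.float64(55.1))
   (78.25, [585.2000122070312, 202.1999969482422], [585.0, 202.1], [9.0, 11.0], 80.5, 'pca', np.float64(152.9))
pager lugs
   (101.25, [491.20001220703125, 5.099999904632568], [491.6, 4.0], [9.0, 15.0], 39.8, 'pca', np.float64(140.0))
   (77.5, [432.6000061035156, -27.399999618530273], [433.2, 
[... 652 characters left out ...]
, [435.79998779296875, 86.5999984741211], [435.9, 86.6], [55.0, 57.0], 45.0, 'pca', np.float64(132.5))
depth Ld 138 15.8 [611.6 315.6] [610.6 316.3] [70. 69.] 42.6 [614.7 315.7]
depth Pd 161 15.9 [622.9 204.5] [622.5 205.1] [75. 71.] 45.6 [625.7 204.7]
depth Sd 101 16.0 [604.4  97.4] [604.7  97.9] [57. 52.] 35.3 [607.6  95.7]
depth Rd 99 17.8 [607.7  -1.2] [619.8  -4.3] [111.  79.] 0.2 [619.7  -3. ]
depth cs 171 36.4 [445.5 291. ] [445.6 291.1] [35. 36.] 42.7 [445.3 291.7]
depth rd 953 19.6 [449.5 189.6] [448.6 190. ] [99. 66.] 0.3 [449.7 189.8]
depth cl 353 44.6 [436.2  88.5] [436.5  88.2] [53. 51.] 0.2 [436.3  88.5]
depth pg 366 27.0 [463.5 -10.1] [463.6  -9.9] [54. 53.] 45.5 [463.4 -10.5]
```

```bash
cat > go.py <<'E'
import sys,numpy as np
from scipy.spatial.transform import Rotation as Ro
from station import r
# usage: go.py x y z thetadeg [x y z theta ...]: rows from current pose
s=r.get_state(); p=np.array(s["tool_pos"]); R=Ro.from_quat(s["ee_rot"])
print("now",p.round(1),"th",round(np.degrees(np.arctan2(*R.as_matrix()[[1,0],0])),1),"t",round(s["time"],2),"F",np.round(s["wrist_force"],1),"op",round(s["opening"],3),"grip",round(s["grip_force"],1))
a=list(map(float,sys.argv[1:]))
for i in range(0,len(a),4):
    t=np.radians(a[i+3]); T=np.array([[np.cos(t),np.sin(t),0],[np.sin(t),-np.cos(t),0],[0,0,-1]])
    d=R.inv().apply(np.array(a[i:i+3])-p); w=(R.inv()*Ro.from_matrix(T)).as_rotvec()
    print(a[i:i+4],"d",(d/400).round(4),"a",(w/2).round(4),"rows",int(np.ceil(max(np.linalg.norm(d)/50,np.degrees(np.linalg.norm(w))/8.59))))
E
python3 go.py 420 -180 200 -1.7; python3 go.py 430 -200 200 24.7
```

```text
now [ 251.1 -544.9  239.3] th 24.7 t 1.45 F [ 1.   0.7 -0.5] op 0.999 grip 0.0
[420.0, -180.0, 200.0, -1.7] d [ 0.7653 -0.6519  0.0982] a [-0.      0.      0.2307] rows 9
now [ 251.1 -544.9  239.3] th 24.7 t 1.45 F [ 1.   0.7 -0.5] op 0.999 grip 0.0
[430.0, -200.0, 200.0, 24.7] d [ 0.7671 -0.596   0.0982] a [-0.      0.      0.0003] rows 8
```

```bash
python3 -m pendant '[{"dx":0.765,"dy":-0.652,"dz":0.098,"az":0.231},{"dx":0.765,"dy":-0.652,"dz":0.098,"az":0.231},{"dx":0.765,"dy":-0.652,"dz":0.098,"az":0.231},{"dx":0.765,"dy":-0.652,"dz":0.098,"az":0.231},{"dx":0.765,"dy":-0.652,"dz":0.098,"az":0.231},{"dx":0.765,"dy":-0.652,"dz":0.098,"az":0.231},{"dx":0.765,"dy":-0.652,"dz":0.098,"az":0.231},{"dx":0.765,"dy":-0.652,"dz":0.098,"az":0.231},{"dx":0.765,"dy":-0.652,"dz":0.098,"az":0.231},{"dx":0.765,"dy":-0.652,"dz":0.098,"az":0.231},{"dx":0.765,"dy":-0.652,"dz":0.098,"az":0.231},{"dx":0.765,"dy":-0.652,"dz":0.098,"az":0.231}]' 30; python3 go.py 449.5 189.5 80 -1.7
```

```text
now [ 251.1 -544.9  239.3] th 24.7 t 1.45 F [ 1.   0.7 -0.5] op 0.999 grip 0.0
[449.5, 189.5, 80.0, -1.7] d [ 1.2189 -1.46    0.3982] a [-0.      0.      0.2307] rows 16schema error: expected keys jaw, dx, dy, dz, ax, ay, az
```

```bash
python3 -m pendant '[{"jaw":1,"dx":0.765,"dy":-0.652,"dz":0.098,"ax":0,"ay":0,"az":0.231},{"jaw":1,"dx":0.765,"dy":-0.652,"dz":0.098,"ax":0,"ay":0,"az":0.231},{"jaw":1,"dx":0.765,"dy":-0.652,"dz":0.098,"ax":0,"ay":0,"az":0.231},{"jaw":1,"dx":0.765,"dy":-0.652,"dz":0.098,"ax":0,"ay":0,"az":0.231},{"jaw":1,"dx":0.765,"dy":-0.652,"dz":0.098,"ax":0,"ay":0,"az":0.231},{"jaw":1,"dx":0.765,"dy":-0.652,"dz":0.098,"ax":0,"ay":0,"az":0.231},{"jaw":1,"dx":0.765,"dy":-0.652,"dz":0.098,"ax":0,"ay":0,"az":0.231},{"jaw":1,"dx":0.765,"dy":-0.652,"dz":0.098,"ax":0,"ay":0,"az":0.231},{"jaw":1,"dx":0.765,"dy":-0.652,"dz":0.098,"ax":0,"ay":0,"az":0.231},{"jaw":1,"dx":0.765,"dy":-0.652,"dz":0.098,"ax":0,"ay":0,"az":0.231},{"jaw":1,"dx":0.765,"dy":-0.652,"dz":0.098,"ax":0,"ay":0,"az":0.231}]' 30; python3 go.py 449.5 189.5 80 -1.7
```

```text
time: 2.55
tool_pos: [419.8, -180.7, 200.3]
ee_rot: [1.0, -0.015, 0.0, 0.0]
wrist_force: [1.0, 0.3, 0.1]
opening: 1.003
grip_force: 0.0
now [ 419.8 -180.7  200.3] th -1.7 t 2.55 F [1.  0.3 0.1] op 1.003 grip 0.0
[449.5, 189.5, 80.0, -1.7] d [ 0.0462 -0.9275  0.3   ] a [ 0.0004 -0.     -0.0003] rows 8
```

```bash
python3 -m pendant '[{"jaw":1,"dx":0.046,"dy":-0.928,"dz":0.3,"ax":0,"ay":0,"az":0},{"jaw":1,"dx":0.046,"dy":-0.928,"dz":0.3,"ax":0,"ay":0,"az":0},{"jaw":1,"dx":0.046,"dy":-0.928,"dz":0.3,"ax":0,"ay":0,"az":0},{"jaw":1,"dx":0.046,"dy":-0.928,"dz":0.3,"ax":0,"ay":0,"az":0},{"jaw":1,"dx":0.046,"dy":-0.928,"dz":0.3,"ax":0,"ay":0,"az":0},{"jaw":1,"dx":0.046,"dy":-0.928,"dz":0.3,"ax":0,"ay":0,"az":0},{"jaw":1,"dx":0.046,"dy":-0.928,"dz":0.3,"ax":0,"ay":0,"az":0},{"jaw":1,"dx":0.046,"dy":-0.928,"dz":0.3,"ax":0,"ay":0,"az":0},{"jaw":1,"dx":0.046,"dy":-0.928,"dz":0.3,"ax":0,"ay":0,"az":0},{"jaw":1,"dx":0.046,"dy":-0.928,"dz":0.3,"ax":0,"ay":0,"az":0}]'; python3 go.py 449.5 189.5 10 -1.7
python3 - <<'E'
from h import *
d=r.capture("scene"); save(d,"s1.png",(90,130,330,310),3)
d=r.capture("top"); save(d,"t1.png",(120,150,320,280),4)
E
```

```text
time: 3.55
tool_pos: [451.6, 27.3, 87.7]
ee_rot: [1.0, 0.015, -0.001, -0.021]
wrist_force: [0.5, -0.2, 0.4]
opening: 0.995
grip_force: 0.0
now [451.6  27.3  87.7] th 1.8 t 3.55 F [ 0.5 -0.2  0.4] op 0.995 grip 0.0
[449.5, 189.5, 10.0, -1.7] d [ 0.0074 -0.3967  0.2113] a [-0.0214  0.0013  0.0302] rows 4
```

View pics/t1.png

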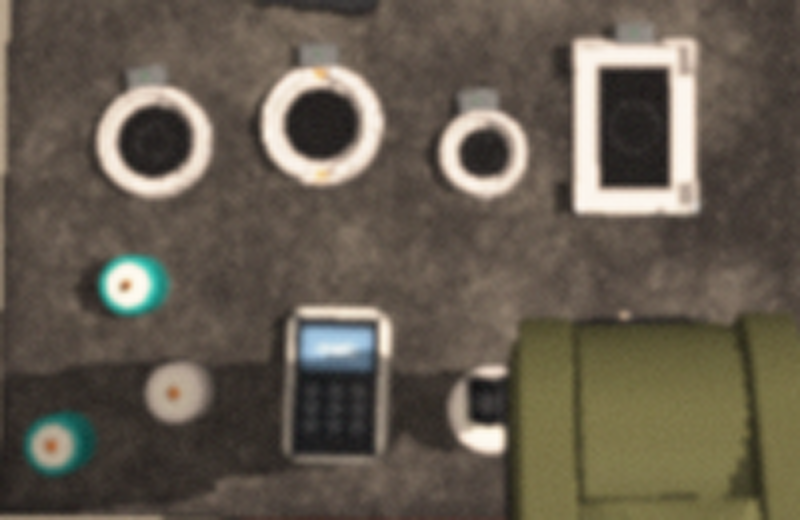

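The top view shows the gripper stopped short, over the pager and candle, with the reader clear at (338,385) in the crop. I'll continue at a higher level.

```bash
python3 go.py 449.5 189.5 100 -1.7;python3 -m pendant '[{"jaw":1,"dx":0.007,"dy":-0.4,"dz":-0.03,"ax":-0.021,"ay":0,"az":0.03},{"jaw":1,"dx":0.007,"dy":-0.4,"dz":-0.03,"ax":-0.021,"ay":0,"az":0.03},{"jaw":1,"dx":0.007,"dy":-0.4,"dz":-0.03,"ax":-0.021,"ay":0,"az":0.03},{"jaw":1,"dx":0.007,"dy":-0.4,"dz":-0.03,"ax":-0.021,"ay":0,"az":0.03},{"jaw":1,"dx":0.007,"dy":-0.4,"dz":-0.03,"ax":-0.021,"ay":0,"az":0.03},{"jaw":1,"dx":0.007,"dy":-0.4,"dz":-0.03,"ax":-0.021,"ay":0,"az":0.03},{"jaw":1,"dx":0.007,"dy":-0.4,"dz":-0.03,"ax":-0.021,"ay":0,"az":0.03}]'; python3 go.py 449.5 189.5 10 -1.7
```

```text
now [451.4  27.6  87.7] th 1.8 t 3.65 F [-0.1  0.6 -0.2] op 0.997 grip 0.0
[449.5, 189.5, 100.0, -1.7] d [ 0.0079 -0.4057 -0.0134] a [-0.0215  0.0015  0.0305] rows 4
time: 4.35
tool_pos: [454.1, 30.5, 105.5]
ee_rot: [1.0, 0.018, -0.002, -0.022]
wrist_force: [0.0, -0.2, -0.1]
opening: 1.002
grip_force: 0.0
now [454.1  30.5 105.5] th 2.1 t 4.35 F [ 0.  -0.2 -0.1] op 1.002 grip 0.0
[449.5, 189.5, 10.0, -1.7] d [ 0.0038 -0.3865  0.2564] a [-0.0224  0.0028  0.0329] rows 4
```

```bash
python3 -c "
from station import r
s=r.get_state();print([round(x,3) for x in s['joint_positions']],[round(x,2) for x in s['dq']],[round(x,1) for x in s['effort']])"
```

```text
[np.float64(0.035), np.float64(0.151), np.float64(-0.581), np.float64(0.843), np.float64(0.045), np.float64(3.141)] [np.float64(-0.0), np.float64(-0.0), np.float64(0.01), np.float64(0.01), np.float64(0.0), np.float64(-0.0)] [np.float64(0.0), np.float64(-39.0), np.float64(29.3), np.float64(0.0), np.float64(0.2), np.float64(0.0)]
```

View pics/s1.png

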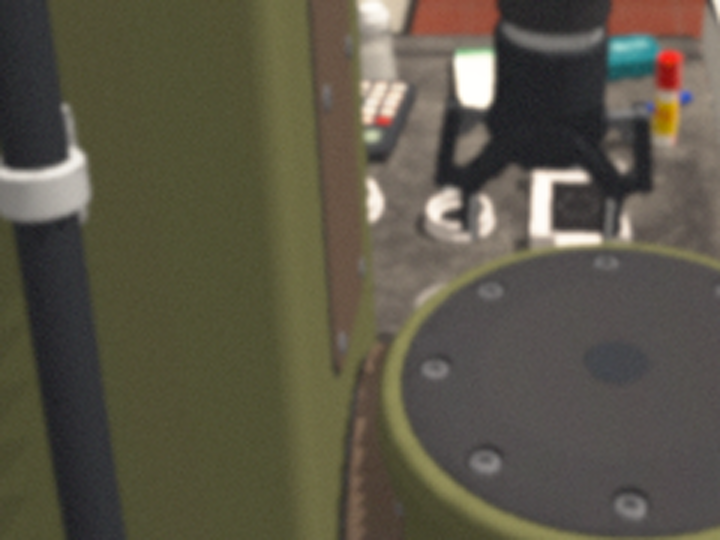

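The last joint was at its 3.14 limit, so I'll use the half-turned orientation (θ≈178°).

```bash
python3 -m pendant '[{"jaw":1,"dx":0,"dy":-0.39,"dz":0,"ax":-0.022,"ay":0,"az":-1},{"jaw":1,"dx":0,"dy":-0.39,"dz":0,"ax":-0.022,"ay":0,"az":-1},{"jaw":1,"dx":0,"dy":-0.39,"dz":0,"ax":-0.022,"ay":0,"az":-1},{"jaw":1,"dx":0,"dy":-0.39,"dz":0,"ax":-0.022,"ay":0,"az":-1},{"jaw":1,"dx":0,"dy":-0.39,"dz":0,"ax":-0.022,"ay":0,"az":-1},{"jaw":1,"dx":0,"dy":-0.39,"dz":0,"ax":-0.022,"ay":0,"az":-1},{"jaw":1,"dx":0,"dy":-0.39,"dz":0,"ax":-0.022,"ay":0,"az":-1},{"jaw":1,"dx":0,"dy":-0.39,"dz":0,"ax":-0.022,"ay":0,"az":-1},{"jaw":1,"dx":0,"dy":-0.39,"dz":0,"ax":-0.022,"ay":0,"az":-1},{"jaw":1,"dx":0,"dy":-0.39,"dz":0,"ax":-0.022,"ay":0,"az":-1},{"jaw":1,"dx":0,"dy":-0.39,"dz":0,"ax":-0.022,"ay":0,"az":-1},{"jaw":1,"dx":0,"dy":-0.39,"dz":0,"ax":-0.022,"ay":0,"az":-1},{"jaw":1,"dx":0,"dy":-0.39,"dz":0,"ax":-0.022,"ay":0,"az":-1},{"jaw":1,"dx":0,"dy":-0.39,"dz":0,"ax":-0.022,"ay":0,"az":-1},{"jaw":1,"dx":0,"dy":-0.39,"dz":0,"ax":-0.022,"ay":0,"az":-1}]'; python3 go.py 449.5 189.5 60 178.3
```

```text
time: 5.85
tool_pos: [448.4, 186.2, 112.3]
ee_rot: [0.525, 0.851, 0.018, 0.004]
wrist_force: [-0.2, -1.1, -0.3]
opening: 0.997
grip_force: 0.0
now [448.4 186.2 112.3] th 116.6 t 5.85 F [-0.2 -1.1 -0.3] op 0.997 grip 0.0
[449.5, 189.5, 60.0, 178.3] d [0.0048 0.0016 0.1311] a [ 0.0187  0.0042 -0.538 ] rows 8
```

```bash
python3 -m pendant '[{"jaw":1,"dx":0.005,"dy":0.002,"dz":0.131,"ax":0.019,"ay":0.004,"az":-0.538},{"jaw":1,"dx":0.005,"dy":0.002,"dz":0.131,"ax":0.019,"ay":0.004,"az":-0.538},{"jaw":1,"dx":0.005,"dy":0.002,"dz":0.131,"ax":0.019,"ay":0.004,"az":-0.538},{"jaw":1,"dx":0.005,"dy":0.002,"dz":0.131,"ax":0.019,"ay":0.004,"az":-0.538},{"jaw":1,"dx":0.005,"dy":0.002,"dz":0.131,"ax":0.019,"ay":0.004,"az":-0.538},{"jaw":1,"dx":0.005,"dy":0.002,"dz":0.131,"ax":0.019,"ay":0.004,"az":-0.538},{"jaw":1,"dx":0.005,"dy":0.002,"dz":0.131,"ax":0.019,"ay":0.004,"az":-0.538},{"jaw":1,"dx":0.005,"dy":0.002,"dz":0.131,"ax":0.019,"ay":0.004,"az":-0.538},{"jaw":1,"dx":0.005,"dy":0.002,"dz":0.131,"ax":0.019,"ay":0.004,"az":-0.538}]'; python3 go.py 449.5 189.5 16 178.3
python3 - <<'E'
from h import *
d=r.capture("scene"); save(d,"s2.png",(90,170,290,310),4)
d=r.capture("top"); P=pts(d)
# lowest visible gripper points
m=(np.hypot(P[...,0]-450,P[...,1]-190)<80)&(P[...,2]>30)&(P[...,2]<130)
q=P[m]; print(len(q), q[q[:,1]>215].min(0) if len(q) else '', np.percentile(q,[1,50,99],axis=0).round())
E
```

```text
time: 6.75
tool_pos: [449.8, 189.8, 60.1]
ee_rot: [0.017, 1.0, -0.0, 0.0]
wrist_force: [-0.5, 0.2, 0.3]
opening: 1.002
grip_force: 0.0
now [449.8 189.8  60.1] th 178.1 t 6.75 F [-0.5  0.2  0.3] op 1.002 grip 0.0
[449.5, 189.5, 16.0, 178.3] d [ 0.0008 -0.0006  0.1102] a [-0.0003  0.0001 -0.0017] rows 1Traceback (most recent call last):
  File "<stdin>", line 6, in <module>
    return umr_minimum(a, axis, None, out, keepdims, initial, where)
ValueError: zero-size array to reduction operation minimum which has no identity
```

View pics/s2.png

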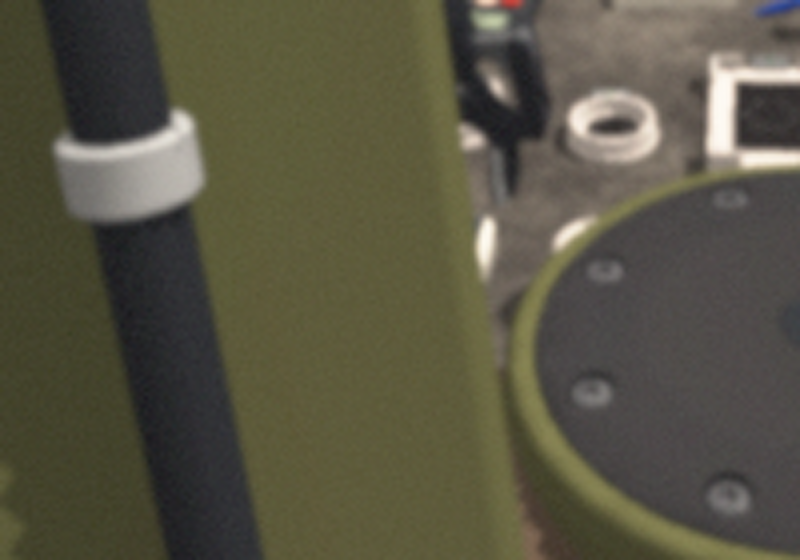

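The scene view shows the right finger, with its tip near (510,195) in the crop, beside the reader. I'll measure the tip height from the depth.

```bash
python3 - <<'E'
from h import *
d=r.capture("scene"); P=pts(d)
for v in range(196,228,2):
    print(v,[tuple(P[v,u].round().astype(int)) if P[v,u,2]<400 and 60<P[v,u,1]<175 and P[v,u,0]<520 and P[v,u,2]>8 else '-' for u in (212,214,216,218,220,222)])
E
```

```text
196 [(np.int64(456), np.int64(147), np.int64(121)), (np.int64(456), np.int64(143), np.int64(122)), (np.int64(457), np.int64(139), np.int64(121)), '-', (np.int64(437), np.int64(128), np.int64(134)), (np.int64(438), np.int64(124), np.int64(133))]
198 [(np.int64(443), np.int64(145), np.int64(125)), (np.int64(453), np.int64(143), np.int64(118)), (np.int64(454), np.int64(139), np.int64(118)), (np.int64(454), np.int64(135), np.int64(118)), (np.int64(437), np.int64(128), np.int64(129)), (np.int64(435), np.int64(123), np.int64(131))]
200 ['-', (np.int64(440), np.int64(141), np.int64(122)), (np.int64(447), np.int64(138), np.int64(117)), (np.int64(446), np.int64(134), np.int64(119)), (np.int64(435), np.int64(128), np.int64(125)), (np.int64(435), np.int64(124), np.int64(126))]
202 [(np.int64(438), np.int64(145), np.int64(118)), (np.int64(436), np.int64(141), np.int64(120)), (np.int64(440), np.int64(137), np.int64(118)), (np.int64(441), np.int64(133), np.int64(116)), (np.int64(437), np.int64(128), np.int64(119)), (np.int64(437), np.int64(124), np.int64(120))]
204 [(np.int64(439), np.int64(146), 
[... 1174 characters left out ...]
t64(140), np.int64(85)), (np.int64(439), np.int64(135), np.int64(88)), '-', '-']
216 [(np.int64(437), np.int64(147), np.int64(83)), (np.int64(437), np.int64(143), np.int64(84)), (np.int64(442), np.int64(140), np.int64(80)), (np.int64(439), np.int64(135), np.int64(82)), '-', '-']
218 ['-', (np.int64(437), np.int64(143), np.int64(78)), (np.int64(443), np.int64(140), np.int64(75)), (np.int64(443), np.int64(136), np.int64(75)), '-', '-']
220 ['-', (np.int64(439), np.int64(144), np.int64(72)), (np.int64(444), np.int64(141), np.int64(68)), '-', '-', '-']
222 ['-', '-', '-', '-', '-', '-']
224 ['-', '-', '-', '-', '-', '-']
226 [(np.int64(488), np.int64(158), np.int64(19)), '-', '-', '-', '-', '-']
```

```bash
python3 -m pendant '[{"jaw":1,"dx":0,"dy":0,"dz":0.07,"ax":0,"ay":0,"az":0},{"jaw":1,"dx":0,"dy":0,"dz":0.137,"ax":0,"ay":0,"az":0},{"jaw":1,"dx":0,"dy":0,"dz":0.137,"ax":0,"ay":0,"az":0},{"jaw":0.7,"dx":0,"dy":0,"dz":0.137,"ax":0,"ay":0,"az":0},{"jaw":0.6,"dx":0,"dy":0,"dz":0.137,"ax":0,"ay":0,"az":0},{"jaw":0.5,"dx":0,"dy":0,"dz":0.137,"ax":0,"ay":0,"az":0},{"jaw":0.5,"dx":0,"dy":0,"dz":0.137,"ax":0,"ay":0,"az":0},{"jaw":0.5,"dx":0,"dy":0,"dz":0.137,"ax":0,"ay":0,"az":0}]' 30; python3 go.py 449.5 189.5 80 178.3
```

```text
time: 7.7
tool_pos: [450.7, 190.0, 6.4]
ee_rot: [0.015, 1.0, 0.0, 0.001]
wrist_force: [-1.6, -0.8, 6.3]
opening: 0.764
grip_force: 35.1
now [450.7 190.    6.4] th 178.3 t 7.7 F [-1.6 -0.8  6.3] op 0.764 grip 35.1
[449.5, 189.5, 80.0, 178.3] d [ 0.0026 -0.0014 -0.1839] a [ 0.0001  0.0011 -0.0001] rows 2
```

```bash
python3 -m pendant '[{"jaw":0.5,"dx":0,"dy":0,"dz":-0.05,"ax":0,"ay":0,"az":0},{"jaw":0.5,"dx":0,"dy":0,"dz":-0.12,"ax":0,"ay":0,"az":0},{"jaw":0.5,"dx":0,"dy":0,"dz":-0.2,"ax":0,"ay":0,"az":0},{"jaw":0.5,"dx":0,"dy":0,"dz":-0.2,"ax":0,"ay":0,"az":0}]'; python3 go.py 619.5 -5 60 180.7
```

```text
time: 8.1
tool_pos: [452.8, 191.0, 89.3]
ee_rot: [0.015, 1.0, 0.001, 0.003]
wrist_force: [0.3, 1.4, -2.0]
opening: 0.762
grip_force: 34.7
now [452.8 191.   89.3] th 178.3 t 8.1 F [ 0.3  1.4 -2. ] op 0.762 grip 34.7
[619.5, -5.0, 60.0, 180.7] d [-0.4308 -0.4775  0.0751] a [ 0.0011  0.0034 -0.0211] rows 6
```

```bash
python3 -m pendant '[{"jaw":0.5,"dx":-0.432,"dy":-0.478,"dz":0.04,"ax":0,"ay":0,"az":-0.021},{"jaw":0.5,"dx":-0.432,"dy":-0.478,"dz":0.04,"ax":0,"ay":0,"az":-0.021},{"jaw":0.5,"dx":-0.432,"dy":-0.478,"dz":0.04,"ax":0,"ay":0,"az":-0.021},{"jaw":0.5,"dx":-0.432,"dy":-0.478,"dz":0.04,"ax":0,"ay":0,"az":-0.021},{"jaw":0.5,"dx":-0.432,"dy":-0.478,"dz":0.04,"ax":0,"ay":0,"az":-0.021},{"jaw":0.5,"dx":-0.432,"dy":-0.478,"dz":0.04,"ax":0,"ay":0,"az":-0.021},{"jaw":0.5,"dx":-0.432,"dy":-0.478,"dz":0.04,"ax":0,"ay":0,"az":-0.021},{"jaw":0.5,"dx":-0.432,"dy":-0.478,"dz":0.04,"ax":0,"ay":0,"az":-0.021},{"jaw":0.5,"dx":-0.432,"dy":-0.478,"dz":0.04,"ax":0,"ay":0,"az":-0.021},{"jaw":0.5,"dx":-0.432,"dy":-0.478,"dz":0.04,"ax":0,"ay":0,"az":-0.021}]'; python3 go.py 619.5 -5 17 180.7
cat > look.py <<'E'
import sys
from h import *
n,cam=sys.argv[1:3]; a=list(map(int,sys.argv[3:7]))
d=r.capture(cam); save(d,n,a,min(800/(a[2]-a[0]),600/(a[3]-a[1])))
E
python3 look.py s3.png scene 140 150 360 300
```

```text
time: 9.1
tool_pos: [616.0, -5.2, 69.6]
ee_rot: [-0.007, 1.0, -0.0, -0.0]
wrist_force: [0.1, 0.1, -1.5]
opening: 0.764
grip_force: 34.7
now [616.   -5.2  69.6] th -179.2 t 9.1 F [ 0.1  0.1 -1.5] op 0.764 grip 34.7
[619.5, -5.0, 17.0, 180.7] d [-0.0088  0.0005  0.1315] a [-0.0002 -0.0001  0.0009] rows 2
```

View pics/s3.png

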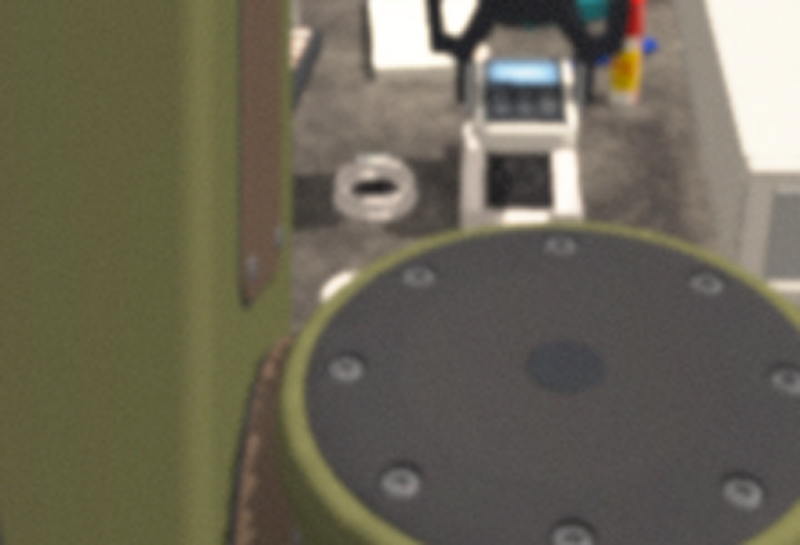

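The reader is held level above the tray dock. I'll correct x and go down, slowly at the end.

```bash
python3 -m pendant '[{"jaw":0.5,"dx":-0.009,"dy":0,"dz":0,"ax":0,"ay":0,"az":0},{"jaw":0.5,"dx":-0.009,"dy":0,"dz":0.05,"ax":0,"ay":0,"az":0},{"jaw":0.5,"dx":-0.009,"dy":0,"dz":0.1,"ax":0,"ay":0,"az":0},{"jaw":0.5,"dx":-0.009,"dy":0,"dz":0.11,"ax":0,"ay":0,"az":0},{"jaw":0.5,"dx":-0.009,"dy":0,"dz":0.12,"ax":0,"ay":0,"az":0},{"jaw":0.5,"dx":-0.009,"dy":0,"dz":0.126,"ax":0,"ay":0,"az":0},{"jaw":0.5,"dx":-0.009,"dy":0,"dz":0.132,"ax":0,"ay":0,"az":0},{"jaw":0.5,"dx":-0.009,"dy":0,"dz":0.132,"ax":0,"ay":0,"az":0}]'; python3 go.py 619.5 -5 14 180.7
```

```text
time: 9.95
tool_pos: [620.7, -6.5, 17.0]
ee_rot: [-0.006, 1.0, -0.0, 0.0]
wrist_force: [1.0, -0.9, -2.3]
opening: 0.761
grip_force: 34.8
now [620.7  -6.5  17. ] th -179.3 t 9.95 F [ 1.  -0.9 -2.3] op 0.761 grip 34.8
[619.5, -5.0, 14.0, 180.7] d [0.003  0.0039 0.0076] a [-0.0003  0.0004 -0.    ] rows 1
```

```bash
python3 -m pendant '[{"jaw":0.5,"dx":0,"dy":0.002,"dz":0.005,"ax":0,"ay":0,"az":0},{"jaw":0.5,"dx":0,"dy":0.002,"dz":0.008,"ax":0,"ay":0,"az":0},{"jaw":0.5,"dx":0,"dy":0.002,"dz":0.008,"ax":0,"ay":0,"az":0}]'; python3 go.py 619.5 -5 14 180.7
```

```text
time: 10.25
tool_pos: [620.9, -5.6, 14.5]
ee_rot: [-0.006, 1.0, -0.0, 0.001]
wrist_force: [-1.9, -0.6, 4.6]
opening: 0.762
grip_force: 35.4
now [620.9  -5.6  14.5] th -179.3 t 10.25 F [-1.9 -0.6  4.6] op 0.762 grip 35.4
[619.5, -5.0, 14.0, 180.7] d [0.0034 0.0016 0.0012] a [-0.0002  0.0007  0.    ] rows 1
```

```bash
python3 -m pendant '[{"jaw":0.8,"dx":0,"dy":0,"dz":0,"ax":0,"ay":0,"az":0},{"jaw":0.9,"dx":0,"dy":0,"dz":0,"ax":0,"ay":0,"az":0},{"jaw":0.95,"dx":0,"dy":0,"dz":0,"ax":0,"ay":0,"az":0},{"jaw":0.95,"dx":0,"dy":0,"dz":-0.05,"ax":0,"ay":0,"az":0},{"jaw":0.95,"dx":0,"dy":0,"dz":-0.15,"ax":0,"ay":0,"az":0},{"jaw":0.95,"dx":0,"dy":0,"dz":-0.25,"ax":0,"ay":0,"az":0},{"jaw":0.95,"dx":0,"dy":0,"dz":-0.25,"ax":0,"ay":0,"az":0}]'; python3 go.py 463 -10.7 90 209; python3 go.py 463 -10.7 90 29
python3 - <<'E'
from h import *
d=r.capture("scene"); P=pts(d)
m=(abs(P[...,0]-619.5)<53)&(abs(P[...,1]+5)<36)&(P[...,2]>2)&(P[...,2]<60); q=P[m]
q=q[q[:,2]>21]; A=np.c_[q[:,:2]-[619.5,-5],np.ones(len(q))]; print(len(q),np.linalg.lstsq(A,q[:,2],rcond=None)[0])
save(d,"s4.png",(190,130,330,230),5)
E
```

```text
time: 10.95
tool_pos: [624.6, -5.7, 119.6]
ee_rot: [-0.006, 1.0, -0.0, 0.005]
wrist_force: [1.1, 0.2, 0.5]
opening: 0.954
grip_force: 0.0
now [624.6  -5.7 119.6] th -179.3 t 10.95 F [1.1 0.2 0.5] op 0.954 grip 0.0
[463.0, -10.7, 90.0, 209.0] d [ 0.4049 -0.0075  0.07  ] a [-0.0016  0.0049 -0.247 ] rows 4
now [624.6  -5.7 119.6] th -179.3 t 10.95 F [1.1 0.2 0.5] op 0.954 grip 0.0
[463.0, -10.7, 90.0, 29.0] d [ 0.4049 -0.0075  0.07  ] a [0.0066 0.0022 1.3238] rows 18
585 [ 2.20508295e-02 -8.83899959e-03  2.78817203e+01]
```

View pics/s4.png

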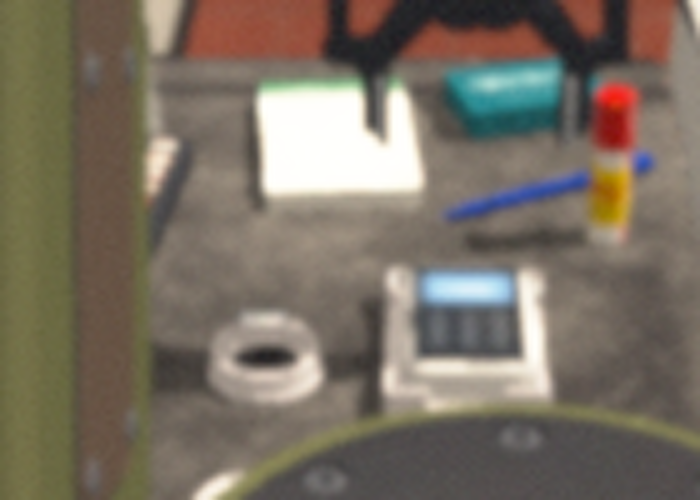

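The reader sits flat in its tray, with its top level at about 28 mm. Pager next.

```bash
python3 -m pendant '[{"jaw":0.95,"dx":0.396,"dy":-0.007,"dz":0.1,"ax":0,"ay":0,"az":-0.247},{"jaw":0.95,"dx":0.396,"dy":-0.007,"dz":0.1,"ax":0,"ay":0,"az":-0.247},{"jaw":0.95,"dx":0.396,"dy":-0.007,"dz":0.1,"ax":0,"ay":0,"az":-0.247},{"jaw":0.95,"dx":0.396,"dy":-0.007,"dz":0.1,"ax":0,"ay":0,"az":-0.247},{"jaw":0.95,"dx":0.396,"dy":-0.007,"dz":0.1,"ax":0,"ay":0,"az":-0.247},{"jaw":0.95,"dx":0.396,"dy":-0.007,"dz":0.1,"ax":0,"ay":0,"az":-0.247},{"jaw":0.95,"dx":0.396,"dy":-0.007,"dz":0.1,"ax":0,"ay":0,"az":-0.247}]'; python3 go.py 463 -10.7 16 209
```

```text
time: 11.7
tool_pos: [464.1, -10.4, 73.9]
ee_rot: [-0.25, 0.968, -0.001, 0.001]
wrist_force: [1.0, -0.7, 1.0]
opening: 0.951
grip_force: 0.0
now [464.1 -10.4  73.9] th -151.0 t 11.7 F [ 1.  -0.7  1. ] op 0.951 grip 0.0
[463.0, -10.7, 16.0, 209.0] d [0.0031 0.001  0.1447] a [-0.0008  0.0009 -0.0003] rows 2
```

```bash
python3 -m pendant '[{"jaw":0.95,"dx":0.002,"dy":0,"dz":0.1,"ax":0,"ay":0,"az":0},{"jaw":0.95,"dx":0.002,"dy":0,"dz":0.145,"ax":0,"ay":0,"az":0},{"jaw":0.95,"dx":0.002,"dy":0,"dz":0.145,"ax":0,"ay":0,"az":0},{"jaw":0.75,"dx":0.002,"dy":0,"dz":0.145,"ax":0,"ay":0,"az":0},{"jaw":0.68,"dx":0.002,"dy":0,"dz":0.145,"ax":0,"ay":0,"az":0},{"jaw":0.62,"dx":0.002,"dy":0,"dz":0.145,"ax":0,"ay":0,"az":0},{"jaw":0.4,"dx":0.002,"dy":0,"dz":0.145,"ax":0,"ay":0,"az":0},{"jaw":0.4,"dx":0.002,"dy":0,"dz":0.145,"ax":0,"ay":0,"az":0}]' 30; python3 go.py 463 -10.7 90 209
```

```text
time: 12.5
tool_pos: [463.1, -10.8, 17.0]
ee_rot: [-0.25, 0.968, -0.001, 0.002]
wrist_force: [0.1, 0.5, 6.8]
opening: 0.644
grip_force: 31.8
now [463.1 -10.8  17. ] th -151.0 t 12.5 F [0.1 0.5 6.8] op 0.644 grip 31.8
[463.0, -10.7, 90.0, 209.0] d [-0.0004 -0.     -0.1826] a [-0.0011  0.0015  0.    ] rows 2
```

```bash
python3 -m pendant '[{"jaw":0.4,"dx":0,"dy":0,"dz":-0.03,"ax":0,"ay":0,"az":0},{"jaw":0.4,"dx":0,"dy":0,"dz":-0.11,"ax":0,"ay":0,"az":0},{"jaw":0.4,"dx":0,"dy":0,"dz":-0.18,"ax":0,"ay":0,"az":0},{"jaw":0.4,"dx":0,"dy":0,"dz":-0.18,"ax":0,"ay":0,"az":0},{"jaw":0.4,"dx":0,"dy":0,"dz":-0.18,"ax":0,"ay":0,"az":0}]'; python3 go.py 620.8 203.5 75 181.6
```

```text
time: 13.0
tool_pos: [462.1, -10.8, 88.6]
ee_rot: [-0.25, 0.968, -0.001, 0.001]
wrist_force: [-0.4, -0.7, -0.9]
opening: 0.64
grip_force: 32.2
now [462.1 -10.8  88.6] th -151.0 t 13.0 F [-0.4 -0.7 -0.9] op 0.64 grip 32.2
[620.8, 203.5, 75.0, 181.6] d [-0.6066  0.2763  0.0348] a [-0.0007  0.0012  0.2391] rows 6
```

```bash
python3 -m pendant '[{"jaw":0.4,"dx":-0.606,"dy":0.276,"dz":0.035,"ax":0,"ay":0,"az":0.239},{"jaw":0.4,"dx":-0.606,"dy":0.276,"dz":0.035,"ax":0,"ay":0,"az":0.239},{"jaw":0.4,"dx":-0.606,"dy":0.276,"dz":0.035,"ax":0,"ay":0,"az":0.239},{"jaw":0.4,"dx":-0.606,"dy":0.276,"dz":0.035,"ax":0,"ay":0,"az":0.239},{"jaw":0.4,"dx":-0.606,"dy":0.276,"dz":0.035,"ax":0,"ay":0,"az":0.239},{"jaw":0.4,"dx":-0.606,"dy":0.276,"dz":0.035,"ax":0,"ay":0,"az":0.239},{"jaw":0.4,"dx":-0.606,"dy":0.276,"dz":0.035,"ax":0,"ay":0,"az":0.239},{"jaw":0.4,"dx":-0.606,"dy":0.276,"dz":0.035,"ax":0,"ay":0,"az":0.239},{"jaw":0.4,"dx":-0.606,"dy":0.276,"dz":0.035,"ax":0,"ay":0,"az":0.239}]'; python3 go.py 620.8 203.5 34 181.6
```

```text
time: 13.9
tool_pos: [618.4, 202.1, 72.5]
ee_rot: [-0.014, 1.0, -0.001, -0.001]
wrist_force: [-0.3, -0.6, -0.8]
opening: 0.641
grip_force: 32.2
now [618.4 202.1  72.5] th -178.4 t 13.9 F [-0.3 -0.6 -0.8] op 0.641 grip 32.2
[620.8, 203.5, 34.0, 181.6] d [-0.0063  0.0036  0.0962] a [-0.0008 -0.001  -0.0002] rows 1
```

```bash
python3 -m pendant '[{"jaw":0.4,"dx":-0.006,"dy":0.004,"dz":0.05,"ax":0,"ay":0,"az":0},{"jaw":0.4,"dx":-0.006,"dy":0.004,"dz":0.09,"ax":0,"ay":0,"az":0},{"jaw":0.4,"dx":-0.006,"dy":0.004,"dz":0.09,"ax":0,"ay":0,"az":0},{"jaw":0.4,"dx":-0.006,"dy":0.004,"dz":0.1,"ax":0,"ay":0,"az":0},{"jaw":0.4,"dx":-0.006,"dy":0.004,"dz":0.108,"ax":0,"ay":0,"az":0},{"jaw":0.4,"dx":-0.006,"dy":0.004,"dz":0.116,"ax":0,"ay":0,"az":0},{"jaw":0.4,"dx":-0.006,"dy":0.004,"dz":0.116,"ax":0,"ay":0,"az":0}]'; python3 go.py 620.8 203.5 23 181.6; python3 -c "
from h import *
d=r.capture('top'); save(d,'t2.png',(150,140,310,260),5)"
```

```text
time: 14.6
tool_pos: [622.2, 204.8, 27.1]
ee_rot: [-0.014, 1.0, -0.0, 0.0]
wrist_force: [0.7, 0.1, -0.0]
opening: 0.64
grip_force: 32.2
now [622.2 204.8  27.1] th -178.4 t 14.6 F [ 0.7  0.1 -0. ] op 0.64 grip 32.2
[620.8, 203.5, 23.0, 181.6] d [ 0.0036 -0.0032  0.0103] a [-0.0003  0.0002  0.0001] rows 1
```

View pics/t2.png

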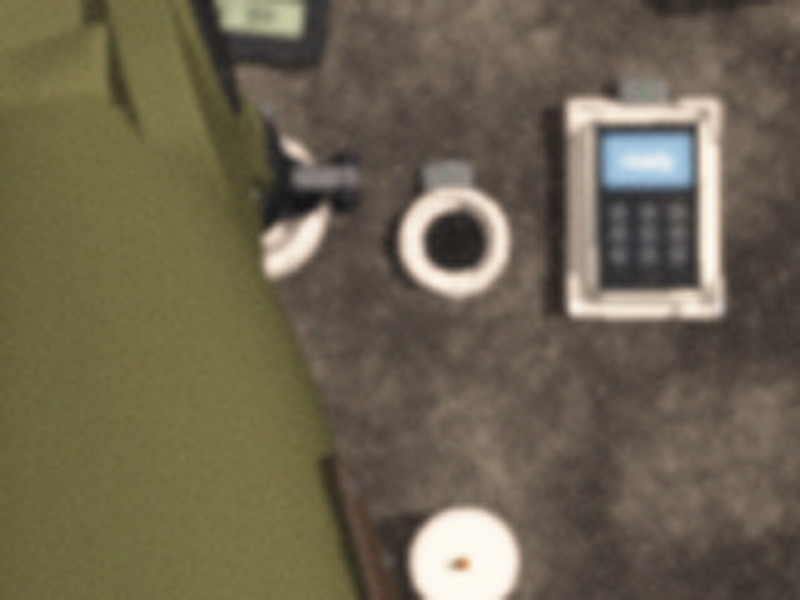

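The reader is seated within its guides. The pager is already below the rim top without any force, so its lugs are in the notches. I'll lower it the rest of the way.

```bash
python3 -m pendant '[{"jaw":0.4,"dx":0,"dy":0,"dz":0.006,"ax":0,"ay":0,"az":0},{"jaw":0.4,"dx":0,"dy":0,"dz":0.012,"ax":0,"ay":0,"az":0},{"jaw":0.4,"dx":0,"dy":0,"dz":0.012,"ax":0,"ay":0,"az":0}]'; python3 go.py 620.8 203.5 23 181.6
```

```text
time: 14.95
tool_pos: [622.5, 205.1, 23.0]
ee_rot: [-0.014, 1.0, -0.0, 0.001]
wrist_force: [-0.7, -0.4, 4.8]
opening: 0.641
grip_force: 32.6
now [622.5 205.1  23. ] th -178.4 t 14.95 F [-0.7 -0.4  4.8] op 0.641 grip 32.6
[620.8, 203.5, 23.0, 181.6] d [ 0.0044 -0.0038  0.0001] a [-0.0002  0.0005  0.0002] rows 1
```

```bash
python3 -m pendant '[{"jaw":0.68,"dx":0,"dy":0,"dz":0,"ax":0,"ay":0,"az":0},{"jaw":0.75,"dx":0,"dy":0,"dz":0,"ax":0,"ay":0,"az":0},{"jaw":0.85,"dx":0,"dy":0,"dz":0,"ax":0,"ay":0,"az":0},{"jaw":0.9,"dx":0,"dy":0,"dz":-0.04,"ax":0,"ay":0,"az":0},{"jaw":0.9,"dx":0,"dy":0,"dz":-0.14,"ax":0,"ay":0,"az":0},{"jaw":0.9,"dx":0,"dy":0,"dz":-0.2,"ax":0,"ay":0,"az":0},{"jaw":0.9,"dx":0,"dy":0,"dz":-0.2,"ax":0,"ay":0,"az":0},{"jaw":0.9,"dx":0,"dy":0,"dz":-0.2,"ax":0,"ay":0,"az":0}]'; python3 go.py 436 87.5 85 181.6
```

```text
time: 15.75
tool_pos: [622.5, 205.1, 102.6]
ee_rot: [-0.014, 1.0, -0.0, 0.001]
wrist_force: [-0.1, 0.5, -1.4]
opening: 0.899
grip_force: 0.0
now [622.5 205.1 102.6] th -178.4 t 15.75 F [-0.1  0.5 -1.4] op 0.899 grip 0.0
[436.0, 87.5, 85.0, 181.6] d [ 0.4746 -0.2807  0.0433] a [-0.0001  0.0007  0.0002] rows 5
```

```bash
python3 -m pendant '[{"jaw":0.9,"dx":0.475,"dy":-0.281,"dz":0.04,"ax":0,"ay":0,"az":0},{"jaw":0.9,"dx":0.475,"dy":-0.281,"dz":0.04,"ax":0,"ay":0,"az":0},{"jaw":0.9,"dx":0.475,"dy":-0.281,"dz":0.04,"ax":0,"ay":0,"az":0},{"jaw":0.9,"dx":0.475,"dy":-0.281,"dz":0.04,"ax":0,"ay":0,"az":0},{"jaw":0.9,"dx":0.475,"dy":-0.281,"dz":0.04,"ax":0,"ay":0,"az":0},{"jaw":0.9,"dx":0.475,"dy":-0.281,"dz":0.04,"ax":0,"ay":0,"az":0},{"jaw":0.9,"dx":0.475,"dy":-0.281,"dz":0.04,"ax":0,"ay":0,"az":0},{"jaw":0.9,"dx":0.475,"dy":-0.281,"dz":0.04,"ax":0,"ay":0,"az":0}]'; python3 go.py 436 87.5 20 181.6
python3 - <<'E'
from h import *
d=r.capture('top'); P=pts(d)
m=(np.hypot(P[...,0]-621,P[...,1]-203.5)<24)&(P[...,2]<60); q=P[m]; A=np.c_[q[:,:2]-[621,203.5],np.ones(len(q))]
print(len(q),np.linalg.lstsq(A,q[:,2],rcond=None)[0],np.median(q[:,2])); save(d,'t3.png',(170,140,310,245),5)
E
```

```text
time: 16.55
tool_pos: [436.6, 87.7, 86.1]
ee_rot: [-0.014, 1.0, -0.0, 0.0]
wrist_force: [0.3, 0.2, 0.3]
opening: 0.903
grip_force: 0.0
now [436.6  87.7  86.1] th -178.4 t 16.55 F [0.3 0.2 0.3] op 0.903 grip 0.0
[436.0, 87.5, 20.0, 181.6] d [ 0.0016 -0.0004  0.1652] a [-0.0002  0.0005  0.0003] rows 2
262 [ 1.59381516e-02 -2.40523006e-02  3.30435224e+01] 33.118249324722115
```

View pics/t3.png

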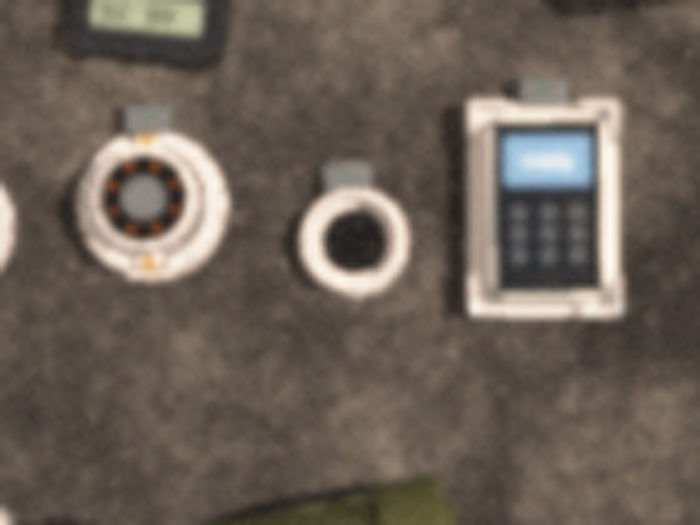

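The pager sits in its dock with its lugs in the notches and its top level at about 33 mm. Now the big candle.

```bash
python3 -m pendant '[{"jaw":0.9,"dx":0.001,"dy":0,"dz":0.08,"ax":0,"ay":0,"az":0},{"jaw":0.9,"dx":0.001,"dy":0,"dz":0.165,"ax":0,"ay":0,"az":0},{"jaw":0.9,"dx":0.001,"dy":0,"dz":0.165,"ax":0,"ay":0,"az":0},{"jaw":0.75,"dx":0.001,"dy":0,"dz":0.165,"ax":0,"ay":0,"az":0},{"jaw":0.68,"dx":0.001,"dy":0,"dz":0.165,"ax":0,"ay":0,"az":0},{"jaw":0.62,"dx":0.001,"dy":0,"dz":0.165,"ax":0,"ay":0,"az":0},{"jaw":0.4,"dx":0.001,"dy":0,"dz":0.165,"ax":0,"ay":0,"az":0},{"jaw":0.4,"dx":0.001,"dy":0,"dz":0.165,"ax":0,"ay":0,"az":0}]' 30; python3 go.py 436 87.5 90 181.6
```

```text
time: 17.4
tool_pos: [436.7, 87.7, 21.8]
ee_rot: [-0.014, 1.0, 0.0, 0.002]
wrist_force: [-0.9, 1.9, 6.6]
opening: 0.624
grip_force: 30.5
now [436.7  87.7  21.8] th -178.4 t 17.4 F [-0.9  1.9  6.6] op 0.624 grip 30.5
[436.0, 87.5, 90.0, 181.6] d [ 0.0012 -0.0004 -0.1704] a [0.0002 0.0018 0.0002] rows 2
```

```bash
python3 -m pendant '[{"jaw":0.4,"dx":0,"dy":0,"dz":-0.03,"ax":0,"ay":0,"az":0},{"jaw":0.4,"dx":0,"dy":0,"dz":-0.11,"ax":0,"ay":0,"az":0},{"jaw":0.4,"dx":0,"dy":0,"dz":-0.2,"ax":0,"ay":0,"az":0},{"jaw":0.4,"dx":0,"dy":0,"dz":-0.2,"ax":0,"ay":0,"az":0},{"jaw":0.4,"dx":0,"dy":0,"dz":-0.2,"ax":0,"ay":0,"az":0}]'; python3 go.py 609.5 314.7 85 181.6
```

```text
time: 17.9
tool_pos: [436.2, 87.4, 101.5]
ee_rot: [-0.014, 1.0, -0.0, 0.002]
wrist_force: [-0.7, -0.1, -1.2]
opening: 0.623
grip_force: 31.9
now [436.2  87.4 101.5] th -178.4 t 17.9 F [-0.7 -0.1 -1.2] op 0.623 grip 31.9
[609.5, 314.7, 85.0, 181.6] d [-0.4489  0.5558  0.0427] a [-0.      0.0018  0.0001] rows 6
```

```bash
python3 -m pendant '[{"jaw":0.4,"dx":-0.449,"dy":0.556,"dz":0.04,"ax":0,"ay":0,"az":0},{"jaw":0.4,"dx":-0.449,"dy":0.556,"dz":0.04,"ax":0,"ay":0,"az":0},{"jaw":0.4,"dx":-0.449,"dy":0.556,"dz":0.04,"ax":0,"ay":0,"az":0},{"jaw":0.4,"dx":-0.449,"dy":0.556,"dz":0.04,"ax":0,"ay":0,"az":0},{"jaw":0.4,"dx":-0.449,"dy":0.556,"dz":0.04,"ax":0,"ay":0,"az":0},{"jaw":0.4,"dx":-0.449,"dy":0.556,"dz":0.04,"ax":0,"ay":0,"az":0},{"jaw":0.4,"dx":-0.449,"dy":0.556,"dz":0.04,"ax":0,"ay":0,"az":0},{"jaw":0.4,"dx":-0.449,"dy":0.556,"dz":0.04,"ax":0,"ay":0,"az":0},{"jaw":0.4,"dx":-0.449,"dy":0.556,"dz":0.04,"ax":0,"ay":0,"az":0}]'; python3 go.py 609.5 314.7 32 181.6
```

```text
time: 18.8
tool_pos: [606.9, 313.3, 82.9]
ee_rot: [-0.014, 1.0, -0.001, -0.001]
wrist_force: [0.8, -0.8, -1.3]
opening: 0.618
grip_force: 32.1
now [606.9 313.3  82.9] th -178.4 t 18.8 F [ 0.8 -0.8 -1.3] op 0.618 grip 32.1
[609.5, 314.7, 32.0, 181.6] d [-0.007   0.0035  0.1271] a [-0.001  -0.0011 -0.0001] rows 2
```

```bash
python3 -m pendant '[{"jaw":0.4,"dx":-0.004,"dy":0.002,"dz":0,"ax":0,"ay":0,"az":0},{"jaw":0.4,"dx":-0.004,"dy":0.002,"dz":0.05,"ax":0,"ay":0,"az":0},{"jaw":0.4,"dx":-0.004,"dy":0.002,"dz":0.1,"ax":0,"ay":0,"az":0},{"jaw":0.4,"dx":-0.004,"dy":0.002,"dz":0.11,"ax":0,"ay":0,"az":0},{"jaw":0.4,"dx":-0.004,"dy":0.002,"dz":0.12,"ax":0,"ay":0,"az":0},{"jaw":0.4,"dx":-0.004,"dy":0.002,"dz":0.127,"ax":0,"ay":0,"az":0},{"jaw":0.4,"dx":-0.004,"dy":0.002,"dz":0.127,"ax":0,"ay":0,"az":0}]'; python3 go.py 609.5 314.7 28 181.6
```

```text
time: 19.5
tool_pos: [610.3, 315.4, 34.0]
ee_rot: [-0.014, 1.0, -0.0, 0.001]
wrist_force: [-0.3, 0.3, -0.2]
opening: 0.623
grip_force: 32.1
now [610.3 315.4  34. ] th -178.4 t 19.5 F [-0.3  0.3 -0.2] op 0.623 grip 32.1
[609.5, 314.7, 28.0, 181.6] d [ 0.002  -0.0018  0.0149] a [-0.0001  0.0006  0.    ] rows 1
```

```bash
python3 -m pendant '[{"jaw":0.4,"dx":0.001,"dy":-0.001,"dz":0.008,"ax":0,"ay":0,"az":0},{"jaw":0.4,"dx":0.001,"dy":-0.001,"dz":0.013,"ax":0,"ay":0,"az":0},{"jaw":0.4,"dx":0.001,"dy":-0.001,"dz":0.016,"ax":0,"ay":0,"az":0},{"jaw":0.4,"dx":0.001,"dy":-0.001,"dz":0.016,"ax":0,"ay":0,"az":0}]'; python3 go.py 609.5 314.7 28 181.6
```

```text
time: 19.9
tool_pos: [609.6, 315.1, 27.9]
ee_rot: [-0.014, 1.0, -0.0, 0.0]
wrist_force: [-2.7, -1.4, 5.8]
opening: 0.623
grip_force: 32.6
now [609.6 315.1  27.9] th -178.4 t 19.9 F [-2.7 -1.4  5.8] op 0.623 grip 32.6
[609.5, 314.7, 28.0, 181.6] d [ 0.0004 -0.001  -0.0001] a [-0.0002  0.0004  0.0002] rows 1
```

```bash
python3 -m pendant '[{"jaw":0.66,"dx":0,"dy":0,"dz":0,"ax":0,"ay":0,"az":0},{"jaw":0.72,"dx":0,"dy":0,"dz":0,"ax":0,"ay":0,"az":0},{"jaw":0.8,"dx":0,"dy":0,"dz":0,"ax":0,"ay":0,"az":0},{"jaw":0.8,"dx":0,"dy":0,"dz":-0.04,"ax":0,"ay":0,"az":0},{"jaw":0.8,"dx":0,"dy":0,"dz":-0.14,"ax":0,"ay":0,"az":0},{"jaw":0.72,"dx":0,"dy":0,"dz":-0.22,"ax":0,"ay":0,"az":0},{"jaw":0.72,"dx":0,"dy":0,"dz":-0.22,"ax":0,"ay":0,"az":0},{"jaw":0.72,"dx":0,"dy":0,"dz":-0.22,"ax":0,"ay":0,"az":0}]'; python3 go.py 445.2 289.3 90 158
```

```text
time: 20.7
tool_pos: [610.5, 315.6, 117.1]
ee_rot: [-0.014, 1.0, 0.0, 0.002]
wrist_force: [-0.4, -0.1, -0.1]
opening: 0.719
grip_force: 0.0
now [610.5 315.6 117.1] th -178.4 t 20.7 F [-0.4 -0.1 -0.1] op 0.719 grip 0.0
[445.2, 289.3, 90.0, 158.0] d [ 0.415  -0.0541  0.0663] a [0.0007 0.0015 0.2061] rows 4
```

```bash
python3 -m pendant '[{"jaw":0.72,"dx":0.414,"dy":-0.054,"dz":0.06,"ax":0,"ay":0,"az":0.206},{"jaw":0.72,"dx":0.414,"dy":-0.054,"dz":0.06,"ax":0,"ay":0,"az":0.206},{"jaw":0.72,"dx":0.414,"dy":-0.054,"dz":0.06,"ax":0,"ay":0,"az":0.206},{"jaw":0.72,"dx":0.414,"dy":-0.054,"dz":0.06,"ax":0,"ay":0,"az":0.206},{"jaw":0.72,"dx":0.414,"dy":-0.054,"dz":0.06,"ax":0,"ay":0,"az":0.206},{"jaw":0.72,"dx":0.414,"dy":-0.054,"dz":0.06,"ax":0,"ay":0,"az":0.206},{"jaw":0.72,"dx":0.414,"dy":-0.054,"dz":0.06,"ax":0,"ay":0,"az":0.206},{"jaw":0.72,"dx":0.414,"dy":-0.054,"dz":0.06,"ax":0,"ay":0,"az":0.206}]'; python3 go.py 445.2 289.3 22 158
python3 look.py t4.png top 110 150 270 270
```

```text
time: 21.5
tool_pos: [446.0, 289.2, 91.0]
ee_rot: [0.191, 0.982, 0.0, 0.001]
wrist_force: [0.2, 0.5, -0.1]
opening: 0.722
grip_force: 0.0
now [446.  289.2  91. ] th 158.0 t 21.5 F [ 0.2  0.5 -0.1] op 0.722 grip 0.0
[445.2, 289.3, 22.0, 158.0] d [ 0.0023 -0.0005  0.1726] a [ 0.0002  0.0006 -0.0002] rows 2
```

View pics/t4.png

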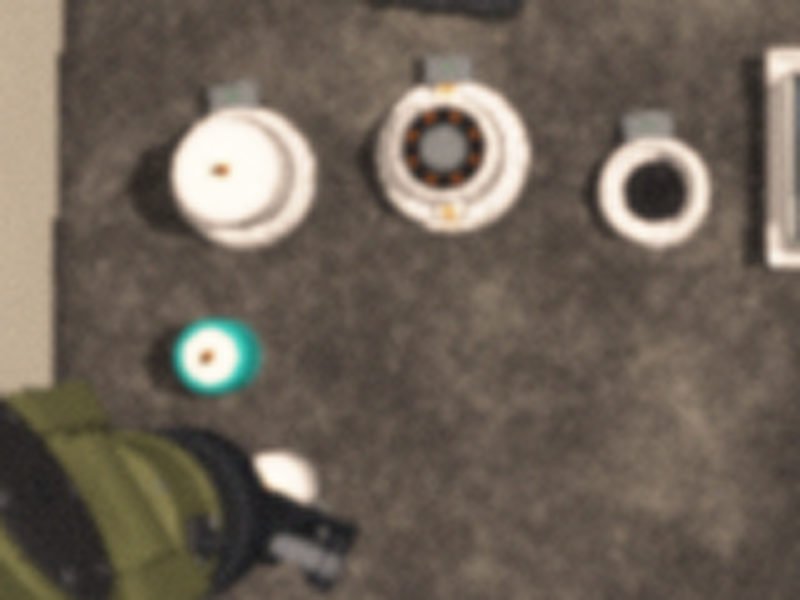

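The big candle stands in its cup at (230,165), and the gripper is over the small white candle. Grasping it.

```bash
python3 -m pendant '[{"jaw":0.72,"dx":0.001,"dy":0,"dz":0.08,"ax":0,"ay":0,"az":0},{"jaw":0.72,"dx":0.001,"dy":0,"dz":0.177,"ax":0,"ay":0,"az":0},{"jaw":0.72,"dx":0.001,"dy":0,"dz":0.177,"ax":0,"ay":0,"az":0},{"jaw":0.6,"dx":0.001,"dy":0,"dz":0.177,"ax":0,"ay":0,"az":0},{"jaw":0.52,"dx":0.001,"dy":0,"dz":0.177,"ax":0,"ay":0,"az":0},{"jaw":0.46,"dx":0.001,"dy":0,"dz":0.177,"ax":0,"ay":0,"az":0},{"jaw":0.25,"dx":0.001,"dy":0,"dz":0.177,"ax":0,"ay":0,"az":0},{"jaw":0.25,"dx":0.001,"dy":0,"dz":0.177,"ax":0,"ay":0,"az":0}]' 30; python3 go.py 445 289.3 100 158
```

```text
time: 22.35
tool_pos: [445.8, 289.9, 22.2]
ee_rot: [0.191, 0.982, 0.001, 0.002]
wrist_force: [-0.3, -0.9, 5.9]
opening: 0.432
grip_force: 29.8
now [445.8 289.9  22.2] th 158.0 t 22.35 F [-0.3 -0.9  5.9] op 0.432 grip 29.8
[445.0, 289.3, 100.0, 158.0] d [ 0.0008 -0.0016 -0.1946] a [0.0013 0.0014 0.0001] rows 2
```

```bash
python3 -m pendant '[{"jaw":0.25,"dx":0,"dy":0,"dz":-0.03,"ax":0,"ay":0,"az":0},{"jaw":0.25,"dx":0,"dy":0,"dz":-0.11,"ax":0,"ay":0,"az":0},{"jaw":0.25,"dx":0,"dy":0,"dz":-0.2,"ax":0,"ay":0,"az":0},{"jaw":0.25,"dx":0,"dy":0,"dz":-0.2,"ax":0,"ay":0,"az":0},{"jaw":0.25,"dx":0,"dy":0,"dz":-0.2,"ax":0,"ay":0,"az":0}]'; python3 go.py 602.7 94.8 85 180
python3 look.py t5.png top 110 150 270 270
```

```text
time: 22.85
tool_pos: [445.2, 289.6, 102.1]
ee_rot: [0.191, 0.982, 0.001, 0.001]
wrist_force: [-0.1, -0.2, -0.8]
opening: 0.433
grip_force: 30.2
now [445.2 289.6 102.1] th 158.0 t 22.85 F [-0.1 -0.2 -0.8] op 0.433 grip 30.2
[602.7, 94.8, 85.0, 180.0] d [-0.5474 -0.3042  0.0432] a [ 0.001   0.0015 -0.1919] rows 6
```

```bash
python3 -m pendant '[{"jaw":0.25,"dx":-0.549,"dy":-0.304,"dz":0.04,"ax":0,"ay":0,"az":-0.192},{"jaw":0.25,"dx":-0.549,"dy":-0.304,"dz":0.04,"ax":0,"ay":0,"az":-0.192},{"jaw":0.25,"dx":-0.549,"dy":-0.304,"dz":0.04,"ax":0,"ay":0,"az":-0.192},{"jaw":0.25,"dx":-0.549,"dy":-0.304,"dz":0.04,"ax":0,"ay":0,"az":-0.192},{"jaw":0.25,"dx":-0.549,"dy":-0.304,"dz":0.04,"ax":0,"ay":0,"az":-0.192},{"jaw":0.25,"dx":-0.549,"dy":-0.304,"dz":0.04,"ax":0,"ay":0,"az":-0.192},{"jaw":0.25,"dx":-0.549,"dy":-0.304,"dz":0.04,"ax":0,"ay":0,"az":-0.192},{"jaw":0.25,"dx":-0.549,"dy":-0.304,"dz":0.04,"ax":0,"ay":0,"az":-0.192},{"jaw":0.25,"dx":-0.549,"dy":-0.304,"dz":0.04,"ax":0,"ay":0,"az":-0.192},{"jaw":0.25,"dx":-0.549,"dy":-0.304,"dz":0.04,"ax":0,"ay":0,"az":-0.192}]'; python3 go.py 602.7 94.8 33 180
```

```text
time: 23.9
tool_pos: [601.3, 95.3, 84.3]
ee_rot: [-0.001, 1.0, -0.0, -0.0]
wrist_force: [0.5, -0.4, -0.7]
opening: 0.434
grip_force: 30.3
now [601.3  95.3  84.3] th -179.9 t 23.9 F [ 0.5 -0.4 -0.7] op 0.434 grip 30.3
[602.7, 94.8, 33.0, 180.0] d [-0.0034 -0.0013  0.1283] a [-0.0002 -0.0001  0.0011] rows 2
```

```bash
python3 -m pendant '[{"jaw":0.25,"dx":-0.001,"dy":-0.001,"dz":0.05,"ax":0,"ay":0,"az":0},{"jaw":0.25,"dx":-0.001,"dy":-0.001,"dz":0.1,"ax":0,"ay":0,"az":0},{"jaw":0.25,"dx":-0.001,"dy":-0.001,"dz":0.11,"ax":0,"ay":0,"az":0},{"jaw":0.25,"dx":-0.001,"dy":-0.001,"dz":0.12,"ax":0,"ay":0,"az":0},{"jaw":0.25,"dx":-0.001,"dy":-0.001,"dz":0.128,"ax":0,"ay":0,"az":0},{"jaw":0.25,"dx":-0.001,"dy":-0.001,"dz":0.128,"ax":0,"ay":0,"az":0}]'; python3 go.py 602.7 94.8 28 180
```

```text
time: 24.5
tool_pos: [603.2, 94.1, 33.8]
ee_rot: [-0.0, 1.0, -0.0, 0.001]
wrist_force: [0.3, 0.1, 0.2]
opening: 0.428
grip_force: 30.6
now [603.2  94.1  33.8] th -180.0 t 24.5 F [0.3 0.1 0.2] op 0.428 grip 30.6
[602.7, 94.8, 28.0, 180.0] d [0.0013 0.0017 0.0145] a [-0.      0.0008  0.0004] rows 1
```

```bash
python3 -m pendant '[{"jaw":0.25,"dx":0,"dy":0.001,"dz":0.008,"ax":0,"ay":0,"az":0},{"jaw":0.25,"dx":0,"dy":0.001,"dz":0.013,"ax":0,"ay":0,"az":0},{"jaw":0.25,"dx":0,"dy":0.001,"dz":0.016,"ax":0,"ay":0,"az":0},{"jaw":0.25,"dx":0,"dy":0.001,"dz":0.016,"ax":0,"ay":0,"az":0}]'; python3 go.py 602.7 94.8 28 180
```

```text
time: 24.9
tool_pos: [603.0, 94.2, 28.1]
ee_rot: [-0.0, 1.0, 0.0, 0.001]
wrist_force: [-3.2, -0.0, 11.2]
opening: 0.43
grip_force: 31.8
now [603.   94.2  28.1] th -180.0 t 24.9 F [-3.2 -0.  11.2] op 0.43 grip 31.8
[602.7, 94.8, 28.0, 180.0] d [0.0007 0.0015 0.0004] a [0.0001 0.0006 0.0002] rows 1
```

Seated at the expected height. Releasing, rising and moving back over the clear front side for a final look.

```bash
python3 -m pendant '[{"jaw":0.46,"dx":0,"dy":0,"dz":0,"ax":0,"ay":0,"az":0},{"jaw":0.52,"dx":0,"dy":0,"dz":0,"ax":0,"ay":0,"az":0},{"jaw":0.65,"dx":0,"dy":0,"dz":0,"ax":0,"ay":0,"az":0},{"jaw":0.65,"dx":0,"dy":0,"dz":-0.04,"ax":0,"ay":0,"az":0},{"jaw":0.65,"dx":0,"dy":0,"dz":-0.14,"ax":0,"ay":0,"az":0},{"jaw":0.65,"dx":0,"dy":0,"dz":-0.25,"ax":0,"ay":0,"az":0},{"jaw":0.65,"dx":0.1,"dy":-0.05,"dz":-0.35,"ax":0,"ay":0,"az":0},{"jaw":0.65,"dx":0.3,"dy":-0.2,"dz":-0.4,"ax":0,"ay":0,"az":0},{"jaw":0.65,"dx":0.42,"dy":-0.35,"dz":-0.4,"ax":0,"ay":0,"az":0},{"jaw":0.65,"dx":0.42,"dy":-0.5,"dz":-0.4,"ax":0,"ay":0,"az":0},{"jaw":0.65,"dx":0.42,"dy":-0.5,"dz":-0.4,"ax":0,"ay":0,"az":0},{"jaw":0.65,"dx":0.42,"dy":-0.5,"dz":-0.4,"ax":0,"ay":0,"az":0}]'
python3 - <<'E'
from h import *
d=r.capture('top'); P=pts(d); save(d,'t6.png',(120,130,320,280),4)
for n,x,y,R,h in [("cl",609.5,315,22,50),("pg",621,203.5,22,32),("cs",602.7,94.8,15,42),("rd",619.5,-5,30,27)]:
    m=(np.hypot(P[...,0]-x,P[...,1]-y)<R)&(abs(P[...,2]-h)<9); q=P[m]
    A=np.c_[q[:,:2]-[x,y],np.ones(len(q))]; print(n,len(q),np.linalg.lstsq(A,q[:,2],rcond=None)[0].round(3),"want",h)
E
```

```text
time: 26.1
tool_pos: [432.9, -107.9, 187.0]
ee_rot: [0.0, 1.0, -0.001, 0.0]
wrist_force: [1.6, -0.2, 0.1]
opening: 0.653
grip_force: 0.0
cl 225 [8.0000e-03 0.0000e+00 5.0438e+01] want 50
pg 219 [5.0000e-03 2.6000e-02 3.2931e+01] want 32
cs 100 [-3.100e-02 -1.300e-02  4.315e+01] want 42
rd 414 [1.0000e-02 2.0000e-03 2.7755e+01] want 27
```

View pics/t6.png

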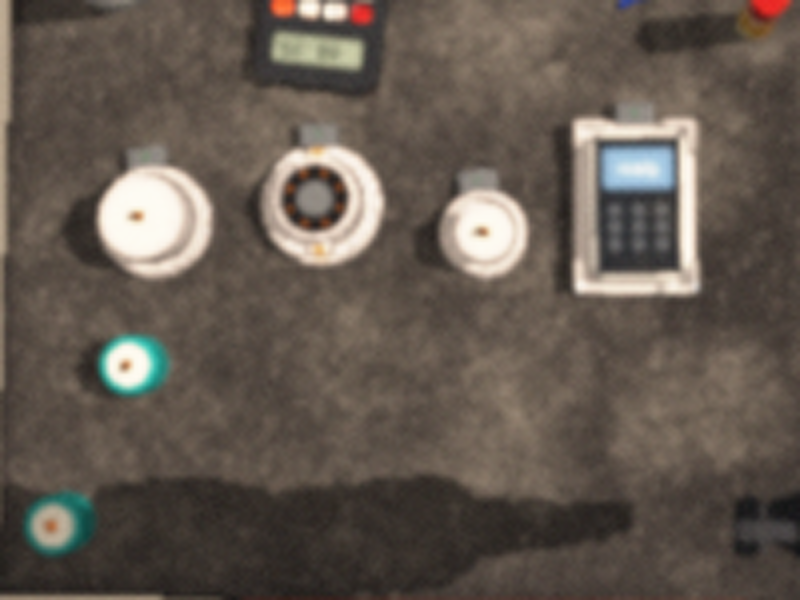

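All four are home: big candle (140,215), pager (315,200), small candle (482,232), reader (637,205). They are level and at the expected heights, and the bystanders I can see in this crop are untouched.

```bash
python3 -c "
from station import r
print(r.job_done())"
```

```text
the job is handed in; nothing more can be done
None
```

The card reader, pager, big candle and small candle are each on their own dock, level and within about 1 mm of full-home height; I left the calculator and tape roll alone and handed the job in after about 26 s of robot time.

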